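# Line up the bench containers by height

## Robot

A 6-joint arm with a two-finger parallel gripper is mounted at the origin on the work surface; the furniture and walls round the work are solid. World frame = base frame: x ahead of the robot, y to its left, z up, the work surface at z = 0. Lengths are in m, angles in rad, forces in N, time in s.
With the tool pointing down it reaches from about 0.325 to 0.85 m from the base axis. Payload 15.5 kg.
Tool frame: the origin (TCP) lies on the mounting face of the last link; the fingertips stand 191 mm ahead of it and the grasp point (between the pads) lies 172 mm ahead of it (env.tcp_to_grasp is the distance from the TCP to the grasp point, in m); y points along the fingers, z is the direction in which the jaws open and shut, and the axes are right-handed (so a half turn about y gives the same grasp; the last joint's range is limited). The gripper opens to 91 mm and grips with 3 to 60 N. Pads are 32 mm wide; open, the fingers measure 118 mm over their backs; the gripper's body (76 mm by 178 mm) begins 60 mm behind the grasp point.
Start: joints at [1.194, 0.494, 1.345, -0, 1.302, -0.096], TCP at [0.174, 0.6, 0.405] pointing down, gripper open.
Joint ranges: [-2.91, 2.91], [-0.82, 2.16], [0.22, 2.67], [-1.22, 4.37], [0.12, 2.79], [-3.08, 3.08]. Speed limits (rad/s): [1.89, 1.89, 2.57, 3.01, 3.01, 3.01].

## Interface

Orientations are given as a 3x3 rotation matrix whose columns are the frame's x, y, z axes.
In Python, from rig import sensors, optics, ticket, env gives the robot as it stands. The module is installed in compiled form; this text tells all that it offers.
- The arm moves only by the tool step_arm, never from a script. Its argument "plan" is one flat list of numbers, 7 for each row, row after row: the shift along the tool's x, y, z in cm, then the turn, a rotation vector about the tool's x, y, z in rad, then the opening, from 0 (shut) to 1 (fully open). A call has 1 to 10 rows; each row is the pose to reach, as a shift and turn from the pose commanded when the call began, along the tool's axes at that moment; what a row does not reach only later rows make up. A row lasts 1/8 s, in which the tool goes at most 62.5 mm and 10.7 degrees, less where a joint would pass 70% of its speed; a pose out of reach is approached as far as the arm can. A call with a gripper value outside its range is refused whole. The fingers move at their own pace and stop on an object; "squeeze" is the grip in N (left out, the last holds). Time passes only in rows, so rows that repeat a pose let the fingers close. It gives the time, the measured TCP pose, the force and the opening at its end, in the units of the state.
- sensors.get_obs(): the state, without advancing time (a new reading comes with each control period).
- optics.read_camera(name): name is "side" or "top"; returns the picture (420x560x3 uint8, blue, green, red); there is no depth.
- optics.get_calibration(name): a dict with "fx", "fy", "cx", "cy" (pixels), "rvec" (rotation vector, rad) and "tvec" (3), from world to camera coordinates, as OpenCV has them. Camera axes: x right, y down, z forward; pixel columns grow to the right and rows downward; lengths in m; the calibration is good to about 2 mm. A picture is of the moment at which its call begins. get_calibration takes no time and is no camera call.
- ticket.job_done(): hands the job in, once; it reports no verdict.
The state is a dict: "clock": time; "joint_positions": joint angles; "joint_velocities": joint speeds; "joint_torque": joint torques, N m; "tool_pos": TCP position; "tool_rot": TCP orientation; "ft_force": force on the tool from outside, world axes, zero at the start; "torque": the same for the moment, N m; "finger_gap": finger opening in m.
Only numpy, scipy, OpenCV 4.12 (cv2) and the standard library are available. Lean on these libraries where they do the work, as an engineer would, in place of code of your own. Each camera call takes 0.05 s, during which the arm holds its last target.

## Task

Tidy the bonding bench's four containers (blue-capped pot, orange jar, white jar and white needle bottle) onto the stand at the back, in order of height: the shortest on the pad next to the green end block, and each next taller one on the next pad along, so that the tallest (counted to the tip of its nozzle) stands at the other end. Set each one upright in the centre of its pad, never tipping any of them over, and let go of them all.

Things in the scene. Friction and masses are not known exactly. Their poses are not given: they have to be found in the camera images.
- paste_pot_mid (a point): Small round white pot with a blue cap, 42 mm diameter, 34 mm high, about 70 g. The point is its centre, 17 mm above its foot; z axis up. Stands upright on the table at the start; may be gripped anywhere round its body.
- flux_jar_mid (a point): Round orange jar with a black cap, 48 mm diameter, 50 mm high, about 90 g. The point is its centre, 25 mm above its foot; z axis up. Stands upright on the table at the start; may be gripped anywhere round its body.
- white_jar_mid (a point): Round all-white jar with a white cap, 60 mm diameter, 75 mm high, about 80 g. The point is its centre, 37.5 mm above its foot; z axis up. Stands upright on the table at the start; may be gripped anywhere round its body.
- needle_bottle_mid (a point): Slim white round bottle with a red needle nozzle, 105 mm high over the nozzle, about 60 g. Its body is 36 mm diameter and 70 mm high, the red nozzle (18 mm wide, then 4 mm) stands above that. The point is 52.5 mm above its foot, half-way up the whole height and still on the 36 mm body; z axis up. Stands upright on the table at the start; grip it round the body.
- pad_1_top (a point): Round black rubber pad with a thin white ring, 66 mm diameter, 3 mm thick, fixed on the stand: of the four, as the robot sees them, the one farthest left (the +y end). The stand is a fixed aluminium bar, 480 x 80 mm and 30 mm high, along the back of the table; its four pads lie in one straight row, 95 mm centre to centre, all alike. The point is the centre of the pad's top face, 33 mm above the table, on which a container's foot rests; its y axis runs along the stand.
- pad_2_top (a point): Round black rubber pad with a thin white ring, 66 mm diameter, 3 mm thick, fixed on the stand: of the four, as the robot sees them, the one second from the left. The stand is a fixed aluminium bar, 480 x 80 mm and 30 mm high, along the back of the table; its four pads lie in one straight row, 95 mm centre to centre, all alike. The point is the centre of the pad's top face, 33 mm above the table, on which a container's foot rests; its y axis runs along the stand.
- pad_3_top (a point): Round black rubber pad with a thin white ring, 66 mm diameter, 3 mm thick, fixed on the stand: of the four, as the robot sees them, the one third from the left. The stand is a fixed aluminium bar, 480 x 80 mm and 30 mm high, along the back of the table; its four pads lie in one straight row, 95 mm centre to centre, all alike. The point is the centre of the pad's top face, 33 mm above the table, on which a container's foot rests; its y axis runs along the stand.
- pad_4_top (a point): Round black rubber pad with a thin white ring, 66 mm diameter, 3 mm thick, fixed on the stand: of the four, as the robot sees them, the one farthest right (the -y end). The stand is a fixed aluminium bar, 480 x 80 mm and 30 mm high, along the back of the table; its four pads lie in one straight row, 95 mm centre to centre, all alike. The point is the centre of the pad's top face, 33 mm above the table, on which a container's foot rests; its y axis runs along the stand.
- green_end_top (a point): Green end block of the stand, 66 x 18 mm and 12 mm high, fixed on one end of the stand's top, 82.5 mm from the centre of the nearest pad. It may be at the left or at the right end (a grey block of the same size is at the other end). The point is the centre of its top face, 42 mm above the table.

How it is judged:
By the outcome, as a careful person would: the job done as asked, in the order asked, and still so for the second after the job is handed in, with the robot touching nothing.
It also fails if it takes over 115 s, if anything falls off the work surface, if the arm or the gripper's body presses on something with over 40 N, if the wrist force passes 120 N, or if a joint passes its speed limit or range.

## Working session

There is one attempt and no reset: what is moved stays moved. The work goes in short steps, Python scripts to look and compute and a tool call to move; the robot and the scene stay as the last step left them, time stands still between calls to the robot, and variables do not carry over. Pictures are saved under pics/ and viewed, and the job is handed in when it is done.

Besides the shell and the picture viewer there is one more tool, called after "Request:" as a command line: name --argument value ..., lists and objects as JSON in quotes. step_arm: Moves the arm, as the interface text tells. Its arguments: {"type":"object","properties":{"plan":{"type":"array"},"squeeze":{"type":"number"}},"required":["plan"]}

```bash
mkdir -p pics; ls; python3 - <<'E'
from rig import sensors, optics, ticket, env
import cv2
for n in("side","top"):
    im=optics.read_camera(n); cv2.imwrite(f"pics/{n}0.png",im); print(n,optics.get_calibration(n))
print(sensors.get_obs())
print(env.tcp_to_grasp)
E
```

```text
pics
side {'fx': 419.42641882385396, 'fy': 419.42641882385396, 'cx': 278.98086369996605, 'cy': 213.37445914498363, 'rvec': array([ 2.4299507 , -1.0827024 ,  0.28222837]), 'tvec': array([-0.31029622,  0.35447209,  1.0423895 ])}
top {'fx': 479.40383044547093, 'fy': 479.40383044547093, 'cx': 277.3043728019554, 'cy': 208.25238903226784, 'rvec': array([ 2.18138141, -2.20480101,  0.08342568]), 'tvec': array([-0.0132314 ,  0.45618655,  1.04273868])}
{'clock': 0.1, 'joint_positions': array([ 1.19351274e+00,  4.94117493e-01,  1.34606196e+00, -1.76481675e-05,
        1.30250214e+00, -9.54600241e-02]), 'joint_velocities': array([ 0.00146372, -0.00153701, -0.00258692,  0.00060309, -0.00206501,
       -0.00024359]), 'joint_torque': array([ 1.00691846e-03, -8.80236268e+01, -3.82547414e+01,  7.09913671e-02,
        4.80758026e-02, -4.88008175e-05]), 'tool_pos': array([0.17374362, 0.60022635, 0.40420243]), 'tool_rot': array([[ 9.60551175e-01, -3.85343354e-04,  2.78103024e-01],
       [-2.78103278e-01, -1.01862670e-03,  9.60550639e-01],
       [-8.68586385e-05, -9.99999407e-01, -1.08560832e-03]]), 'ft_force': array([-1.04734237,  0.30820775, -0.3124218 ]), 'torque': array([ 0.06523882, -0.06631392, -0.007038  ]), 'finger_gap': 0.09104976543107837}
0.172
```

View pics/side0.png

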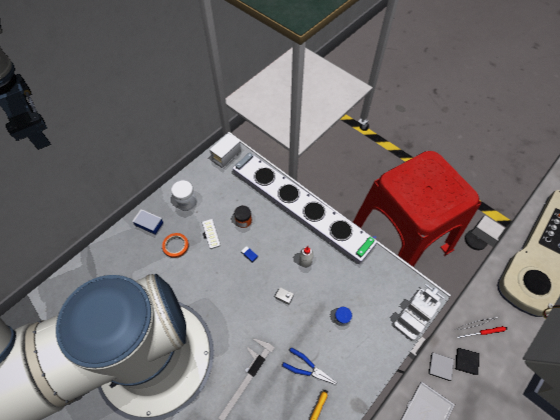

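View pics/top0.png

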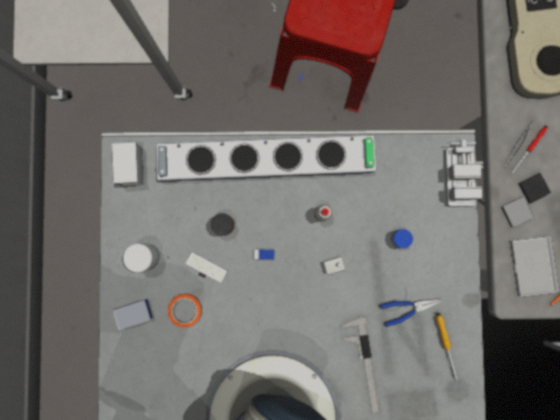

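The green block is at the right (-y) end in both views, at about (369,152) in the top view. That puts the pot on pad 4, the orange jar on pad 3, the white jar on pad 2 and the needle bottle on pad 1. Next I'll enlarge the pictures.

```bash
python3 - <<'E'
import cv2,numpy as np
t=cv2.imread("pics/top0.png");s=cv2.imread("pics/side0.png")
def c(im,x0,y0,w,h,k,n):
    r=cv2.resize(im[y0:y0+h,x0:x0+w],None,fx=k,fy=k,interpolation=cv2.INTER_CUBIC)
    for i in range(0,w,10):cv2.putText(r,str(x0+i),(i*k,8),0,.3,(0,0,255),1);cv2.line(r,(i*k,10),(i*k,14),(0,0,255),1)
    for i in range(0,h,10):cv2.putText(r,str(y0+i),(0,i*k+3),0,.3,(0,0,255),1)
    return r
cv2.imwrite("pics/c1.png",c(t,150,125,240,60,3,0))
a=np.vstack([np.hstack([c(t,110,230,60,55,6,0),c(t,195,200,60,55,6,0)]),np.hstack([c(t,295,190,60,45,6,0),c(t,375,215,60,45,6,0)])])
cv2.imwrite("pics/c2.png",a)
a=np.vstack([np.hstack([c(s,155,170,60,50,6,0),c(s,215,190,60,50,6,0)]),np.hstack([c(s,280,230,60,50,6,0),c(s,315,290,60,50,6,0)])])
cv2.imwrite("pics/c3.png",a)
E
```

```text
(no output)
```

View pics/c1.png

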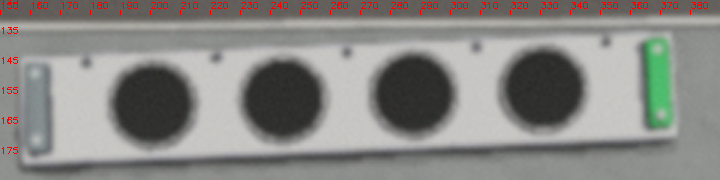

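View pics/c2.png

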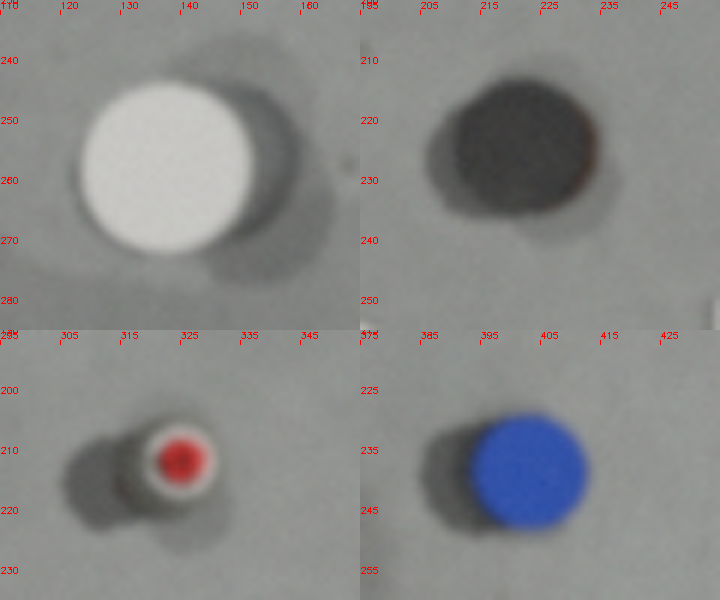

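View pics/c3.png

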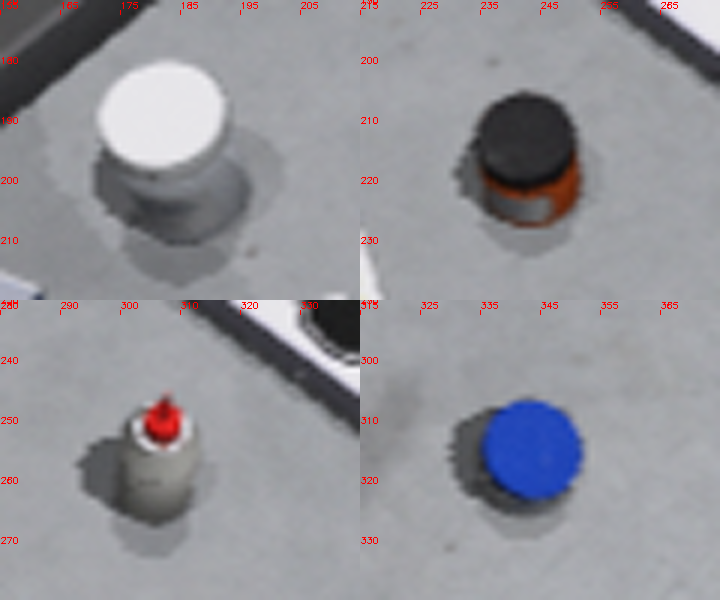

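Top view, as read from the crops:

| Item | Pixel position |
|---|---|
| White jar cap | (137.4,257.7) |
| Black cap (orange jar) | (221.9,223.9) |
| Needle shoulder | (324.6,211.6) |
| Blue cap | (402.9,238.3) |
| Pads | near (201,159), (244,158), (288,156), (331,154) |

I'll refine these with centroids and check them against the side view.

```bash
cat > h.py <<'E'
import cv2,numpy as np
from rig import sensors, optics
def ray(name,u,v,z):
    c=optics.get_calibration(name);R=cv2.Rodrigues(c["rvec"])[0];t=c["tvec"]
    d=R.T@np.array([(u-c["cx"])/c["fx"],(v-c["cy"])/c["fy"],1]);o=-R.T@t
    return o+d*(z-o[2])/d[2]
def proj(name,p):
    c=optics.get_calibration(name);K=np.array([[c["fx"],0,c["cx"]],[0,c["fy"],c["cy"]],[0,0,1]])
    return cv2.projectPoints(np.array([p],float),c["rvec"],c["tvec"],K,None)[0][0,0]
def cen(im,u,v,w,f):
    u,v=int(u),int(v);r=im[v-w:v+w+1,u-w:u+w+1].astype(int)
    m=f(r[...,0],r[...,1],r[...,2]).astype(np.uint8)
    n,l,st,c=cv2.connectedComponentsWithStats(m);k=1+np.argmax(st[1:,4]);b=st[k]
    return c[k][0]+u-w,c[k][1]+v-w,b[4],b[2:4]
E
python3 - <<'E'
from h import *
t=cv2.imread("pics/top0.png");s=cv2.imread("pics/side0.png")
dark=lambda b,g,r:(b+g+r)<300
blk=lambda b,g,r:((b+g+r)<230)&(r<90)
wh=lambda b,g,r:(b+g+r)>510
whs=lambda b,g,r:(b+g+r)>620
blue=lambda b,g,r:b>r+60
red=lambda b,g,r:r>g+50
P=[]
for u,v in[(201,159),(244,158),(288,156),(331,154)]:
    q=cen(t,u,v,18,dark);p=ray("top",q[0],q[1],.033);P.append(p);print("pad",q,p)
for u,v in[(264.5,176),(289.5,193),(315,211),(341,230)]:
    q=cen(s,u,v,14,dark);print("padS",q,ray("side",q[0],q[1],.033))
for n,im,l in(("top",t,[("w",137,258,wh,.075,20),("o",222,224,blk,.05,14),("nred",324,212,red,.09,10),("pot",403,238,blue,.034,14)]),
 ("side",s,[("w",182,189,whs,.075,14),("o",242,213,lambda b,g,r:(b+g+r<180)&(r<b+15),.05,11),("nred",306,250,red,.09,8),("pot",343,315,blue,.034,12)])):
    for k,u,v,f,z,w in l:
        q=cen(im,u,v,w,f);print(n,k,q,ray(n,q[0],q[1],z))
print("n",ray("top",324.6,211.6,.07))
q=ray("top",369,152,.042);print("green",q)
E
```

```text
pad (np.float64(200.3658536585366), np.float64(159.33020637898687), np.int32(533), array([26, 26], dtype=int32)) [0.56344777 0.14863826 0.033     ]
pad (np.float64(243.8320754716981), np.float64(157.57358490566037), np.int32(530), array([26, 26], dtype=int32)) [0.5664352  0.05392576 0.033     ]
pad (np.float64(287.4), np.float64(155.87809523809523), np.int32(525), array([26, 26], dtype=int32)) [ 0.56929275 -0.04122911  0.033     ]
pad (np.float64(330.6742857142857), np.float64(154.0495238095238), np.int32(525), array([26, 25], dtype=int32)) [ 0.57245677 -0.13596813  0.033     ]
padS (np.float64(264.0759493670886), np.float64(175.57805907172997), np.int32(237), array([19, 17], dtype=int32)) [0.56311321 0.14977433 0.033     ]
padS (np.float64(288.2906976744186), np.float64(192.91860465116278), np.int32(258), array([20, 18], dtype=int32)) [0.56565945 0.05454994 0.033     ]
padS (np.float64(313.76666666666665), np.float64(210.82222222222222), np.int32(270), array([20, 18], dtype=int32)) [ 0.56907775 -0.0401246   0.033     ]
padS (np.float64(340.47972972972974), np.float64(229.78040540540
[... 680 characters left out ...]
96  0.034     ]
side w (np.float64(181.53435114503816), np.float64(188.5), np.int32(262), array([20, 16], dtype=int32)) [0.3531572  0.27373628 0.075     ]
side o (np.float64(242.12886597938143), np.float64(213.11340206185568), np.int32(194), array([17, 15], dtype=int32)) [0.41985101 0.1002529  0.05      ]
side nred (np.float64(306.8285714285714), np.float64(249.9714285714286), np.int32(35), array([7, 7], dtype=int32)) [ 0.43959018 -0.11885446  0.09      ]
side pot (np.float64(343.19354838709677), np.float64(314.46543778801845), np.int32(217), array([17, 16], dtype=int32)) [ 0.38629613 -0.28792434  0.034     ]
n [ 0.44436994 -0.11640209  0.07      ]
green [ 0.57457293 -0.21823079  0.042     ]
```

Both cameras agree to about 1 mm. I'll keep the jaws along world x, across the stand, for every pick and place. The first call turns the tool and moves it above the white jar.

Request:
step_arm --plan '[2.6, 0.3, -2.6, 0, 0.13, 0, 1, 5.2, 0.7, -5.2, 0, 0.26, 0, 1, 7.9, 1.4, -7.9, 0, 0.39, 0, 1, 10.5, 2.1, -10.5, 0, 0.52, 0, 1, 13.1, 2.8, -13.2, 0, 0.65, 0, 1, 15.8, 3.5, -15.8, 0, 0.78, 0, 1, 18.4, 4.5, -18.4, 0, 0.91, 0, 1, 21.1, 5.5, -21.1, 0, 1.04, 0, 1, 23.7, 6.2, -23.7, 0, 1.17, 0, 1, 26.4, 6.7, -26.4, 0, 1.29, 0, 1]' --squeeze 20

```text
clock: 1.35
tool_pos: [0.3543, 0.2722, 0.3373]
tool_rot: [[-0.005, -0.0, 1.0], [-1.0, -0.0, -0.005], [0.0, -1.0, -0.0]]
ft_force: [1.1, 0.5, 0.0]
finger_gap: 0.0913
```

```bash
cat >> h.py <<'E'
T=dict(p1=(.5633,.1492,.033),p2=(.5660,.0542,.033),p3=(.5692,-.0407,.033),p4=(.5722,-.1355,.033),w=(.3534,.2733,0),o=(.4204,.1003,0),pot=(.3865,-.2883,0),n=(.4436,-.1165,0))
def go(k,h):
    o=sensors.get_obs();R=o["tool_rot"];p=np.array(T[k])+[0,0,h]-R@[0,.172,0]
    print("cm",(R.T@(p-o["tool_pos"])*100).round(2),"rotvec to nominal",cv2.Rodrigues(R.T@np.array([[0,0,1.],[-1,0,0],[0,-1,0]]))[0].ravel().round(4),o["clock"],o["finger_gap"],o["ft_force"].round(1),o["tool_pos"])
E
python3 -c "
from h import *
go('w',.045)
print(ray('side',306.8,250,.08),ray('top',325.07,211.3,.08))"
```

```text
cm [-0.11 12.03 -0.08] rotvec to nominal [ 0.0004 -0.005   0.0003] 1.35 0.09133436553314828 [1.1 0.5 0. ] [0.35432515 0.27224063 0.337325  ]
[ 0.44331718 -0.11636592  0.08      ] [ 0.44440678 -0.11629062  0.08      ]
```

Request:
step_arm --plan '[-0.1, 3, -0.1, 0, 0, 0, 1, -0.1, 6, -0.1, 0, 0, 0, 1, -0.1, 9, -0.1, 0, 0, 0, 1, -0.1, 11.2, -0.1, 0, 0, 0, 1, -0.1, 12, -0.1, 0, 0, 0, 1, -0.1, 12, -0.1, 0, 0, 0, 1]'

```text
clock: 2.1
tool_pos: [0.353, 0.2744, 0.2177]
tool_rot: [[-0.001, -0.001, 1.0], [-1.0, -0.0, -0.001], [0.0, -1.0, -0.001]]
ft_force: [0.3, 0.3, -0.3]
finger_gap: 0.0913
```

```bash
python3 -c "
from h import *
go('w',.045)
cv2.imwrite('pics/s1.png',cv2.resize(optics.read_camera('side')[120:300,100:300],None,fx=3,fy=3))"
```

```text
cm [0.1  0.07 0.05] rotvec to nominal [ 0.0006 -0.001   0.0003] 2.1 0.09129770627410205 [ 0.3  0.3 -0.3] [0.35297268 0.27437115 0.21766376]
```

View pics/s1.png

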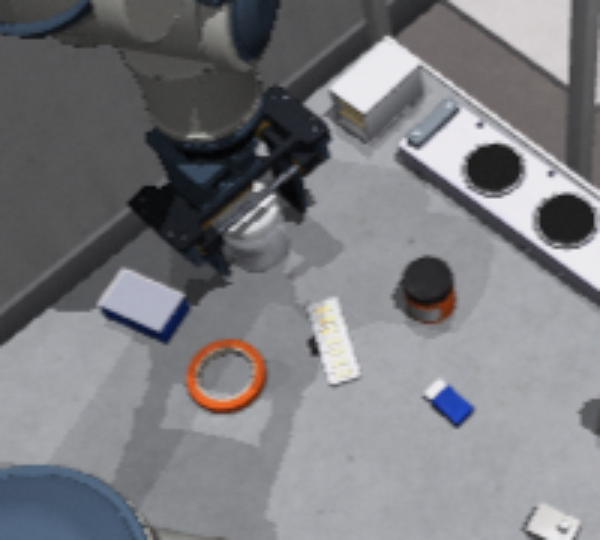

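The jar is between the fingers, at about (258,235) in the crop. I'll correct by 1 mm and close.

Request:
step_arm --plan '[0.1, 0, 0, 0, 0, 0, 1, 0.1, 0, 0, 0, 0, 0, 0.4, 0.1, 0, 0, 0, 0, 0, 0.4, 0.1, 0, 0, 0, 0, 0, 0.4, 0.1, 0, 0, 0, 0, 0, 0.4, 0.1, 0, 0, 0, 0, 0, 0.4, 0.1, 0, 0, 0, 0, 0, 0.4]' --squeeze 20

```text
clock: 3.02
tool_pos: [0.353, 0.2734, 0.2178]
tool_rot: [[-0.001, 0.0, 1.0], [-1.0, 0.0, -0.001], [-0.0, -1.0, 0.0]]
ft_force: [-1.7, 0.3, 5.5]
finger_gap: 0.0594
```

```bash
python3 -c "
from h import *
go('w',.045);go('p2',.165)"
```

```text
cm [0.01 0.08 0.04] rotvec to nominal [-0.0001 -0.001  -0.0001] 3.025 0.05944712841450389 [-1.7  0.3  5.5] [0.35298722 0.27337157 0.21778207]
cm [ 21.9  -15.22  21.32] rotvec to nominal [-0.0001 -0.001  -0.0001] 3.025 0.05944712841450389 [-1.7  0.3  5.5] [0.35298722 0.27337157 0.21778207]
```

Request:
step_arm --plan '[0, -3, 0, 0, 0, 0, 0.4, 0, -7, 0, 0, 0, 0, 0.4, 1, -11, 1, 0, 0, 0, 0.4, 4, -14, 4, 0, 0, 0, 0.4, 8, -15.2, 8, 0, 0, 0, 0.4, 12, -15.2, 12, 0, 0, 0, 0.4, 16, -15.2, 16, 0, 0, 0, 0.4, 19.5, -15.2, 19, 0, 0, 0, 0.4, 21.9, -15.2, 21.3, 0, 0, 0, 0.4, 21.9, -15.2, 21.3, 0, 0, 0, 0.4]'

```text
clock: 4.28
tool_pos: [0.5669, 0.0525, 0.3692]
tool_rot: [[-0.003, -0.0, 1.0], [-1.0, -0.0, -0.003], [0.0, -1.0, -0.0]]
ft_force: [0.1, 0.3, -1.3]
finger_gap: 0.0598
```

Request:
step_arm --plan '[0, 0, 0, 0, 0, 0, 0.4, 0, 4, 0, 0, 0, 0, 0.4, 0, 8, 0, 0, 0, 0, 0.4, 0, 10, 0, 0, 0, 0, 0.4, 0, 10.5, 0, 0, 0, 0, 0.4, 0, 10.5, 0, 0, 0, 0, 0.4]'

```text
clock: 5.03
tool_pos: [0.5656, 0.0546, 0.2652]
tool_rot: [[-0.0, 0.0, 1.0], [-1.0, 0.0, -0.0], [-0.0, -1.0, 0.0]]
ft_force: [-0.4, -0.6, -0.4]
finger_gap: 0.0597
```

```bash
python3 -c "
from h import *
go('p2',.045)
cv2.imwrite('pics/s2.png',cv2.resize(optics.read_camera('side')[120:270,180:380],None,fx=4,fy=4))
cv2.imwrite('pics/t2.png',cv2.resize(optics.read_camera('top')[100:250,150:350],None,fx=4,fy=4))"
```

```text
cm [0.05 1.52 0.04] rotvec to nominal [-0.0001 -0.0003 -0.    ] 5.025 0.05972800081975065 [-0.4 -0.6 -0.4] [0.56561058 0.05464579 0.26517008]
```

View pics/s2.png

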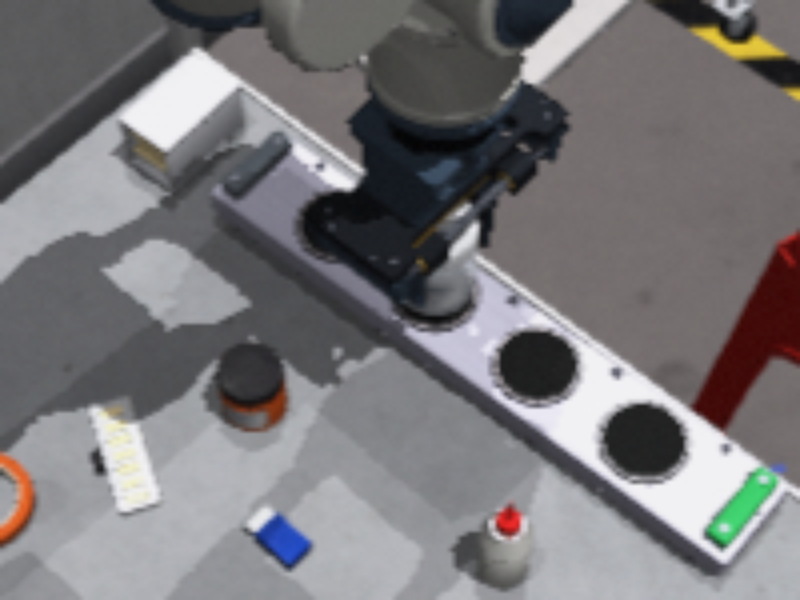

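The jar hangs over pad 2, at about (435,290) in the crop. I'll lower it slowly while watching the force.

Request:
step_arm --plan '[0.05, 0.7, 0.03, 0, 0, 0, 0.4, 0.05, 1.1, 0.03, 0, 0, 0, 0.4, 0.05, 1.3, 0.03, 0, 0, 0, 0.4, 0.05, 1.45, 0.03, 0, 0, 0, 0.4, 0.05, 1.5, 0.03, 0, 0, 0, 0.4]'

```text
clock: 5.75
tool_pos: [0.5659, 0.0536, 0.2507]
tool_rot: [[-0.001, 0.0, 1.0], [-1.0, -0.0, -0.001], [0.0, -1.0, 0.0]]
ft_force: [-8.5, -0.7, 27.7]
finger_gap: 0.06
```

```bash
python3 -c "
from h import *
go('p2',.045)"
```

```text
cm [-0.06  0.07 -0.  ] rotvec to nominal [-0.0003 -0.0009  0.0001] 5.75 0.06004728366900888 [-8.5 -0.7 27.7] [0.56594055 0.05362093 0.25072625]
```

Request:
step_arm --plan '[0, -0.08, 0, 0, 0, 0, 0.4, 0, -0.08, 0, 0, 0, 0, 0.7, 0, -0.08, 0, 0, 0, 0, 1, 0, -0.08, 0, 0, 0, 0, 1, 0, -0.08, 0, 0, 0, 0, 1, 0, -1.5, 0, 0, 0, 0, 1, 0, -4, 0, 0, 0, 0, 1, 0, -8, 0, 0, 0, 0, 1, 0, -12, 0, 0, 0, 0, 1, 0, -12, 0, 0, 0, 0, 1]'

```text
clock: 7.0
tool_pos: [0.5666, 0.0537, 0.3736]
tool_rot: [[-0.001, 0.006, 1.0], [-1.0, -0.0, -0.001], [0.0, -1.0, 0.006]]
ft_force: [0.6, 0.0, 0.2]
finger_gap: 0.0913
```

```bash
python3 -c "
from h import *
go('o',.15);go('o',.03)"
```

```text
cm [ -4.65   5.07 -14.77] rotvec to nominal [-0.0062 -0.0009  0.    ] 7.0 0.0913058147985608 [0.6 0.  0.2] [0.56664838 0.05368229 0.37357898]
cm [ -4.65  17.07 -14.84] rotvec to nominal [-0.0062 -0.0009  0.    ] 7.0 0.0913058147985608 [0.6 0.  0.2] [0.56664838 0.05368229 0.37357898]
```

Request:
step_arm --plan '[-0.8, 0, -3, 0, 0, 0, 1, -2, 0, -7, 0, 0, 0, 1, -3.4, 1, -11, 0, 0, 0, 1, -4.6, 3, -14.2, 0, 0, 0, 1, -4.65, 5, -14.8, 0, 0, 0, 1, -4.65, 8, -14.8, 0, 0, 0, 1, -4.65, 12, -14.8, 0, 0, 0, 1, -4.65, 15.5, -14.8, 0, 0, 0, 1, -4.65, 17, -14.8, 0, 0, 0, 1, -4.65, 17, -14.8, 0, 0, 0, 1]'

```text
clock: 8.25
tool_pos: [0.4177, 0.1002, 0.1989]
tool_rot: [[-0.001, -0.003, 1.0], [-1.0, -0.0, -0.001], [0.0, -1.0, -0.003]]
ft_force: [-0.3, 0.2, 0.2]
finger_gap: 0.0911
```

```bash
python3 - <<'E'
from h import *
go('o',.03)
t=optics.read_camera('top');q=cen(t,242,156,20,lambda b,g,r:(b+g+r)>510)
s=optics.read_camera('side')
cv2.imwrite('pics/t3.png',cv2.resize(t[100:250,150:350],None,fx=4,fy=4))
cv2.imwrite('pics/s3.png',cv2.resize(s[120:270,180:380],None,fx=4,fy=4))
print(proj('side',[.566,.0542,.108]),proj('top',[.566,.0542,.108]))
E
```

```text
cm [-0.01 -0.31  0.31] rotvec to nominal [ 0.0025 -0.0011  0.0002] 8.25 0.09113511583463456 [-0.3  0.2  0.2] [0.4176818  0.10022524 0.19892472]
[288.96947832 178.63379971] [241.49475329 151.45696795]
```

View pics/t3.png

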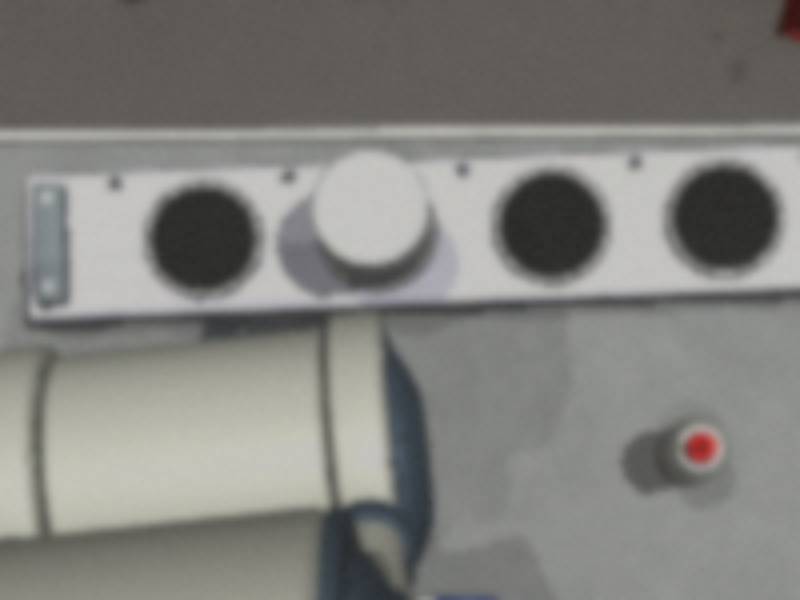

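View pics/s3.png

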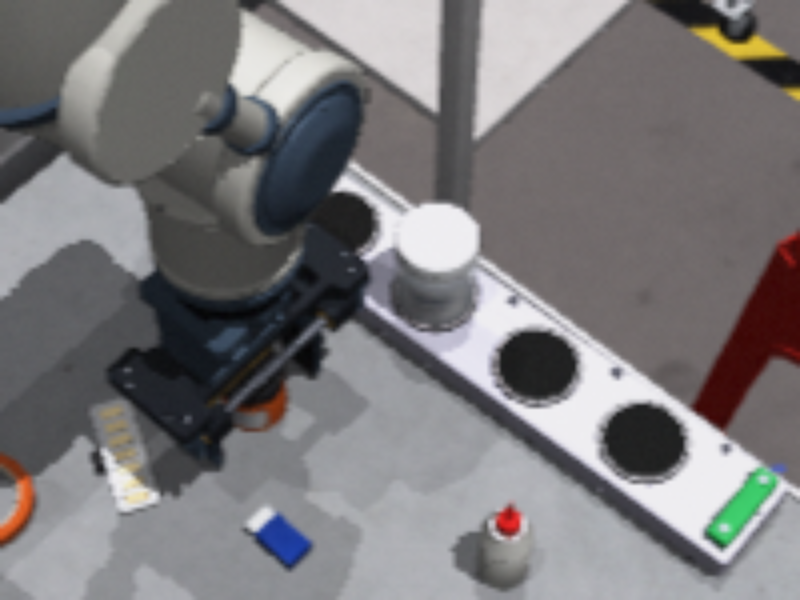

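The white jar stands upright on pad 2. Its cap is at about (242.6,152.1) in the top view and (289.1,178.9) in the side view, within 1 px of expected. The tool over the orange jar needs a 3 mm correction before closing.

Request:
step_arm --plan '[0, -0.3, 0.3, 0, 0, 0, 1, 0, -0.3, 0.3, 0, 0, 0, 1, 0, -0.3, 0.3, 0, 0, 0, 0.4, 0, -0.3, 0.3, 0, 0, 0, 0.3, 0, -0.3, 0.3, 0, 0, 0, 0.3, 0, -0.3, 0.3, 0, 0, 0, 0.3, 0, -0.3, 0.3, 0, 0, 0, 0.3, 0, -0.3, 0.3, 0, 0, 0, 0.3, 0, -0.3, 0.3, 0, 0, 0, 0.3]'

```text
clock: 9.48
tool_pos: [0.4211, 0.1003, 0.2027]
tool_rot: [[-0.001, -0.0, 1.0], [-1.0, 0.0, -0.001], [-0.0, -1.0, -0.0]]
ft_force: [-0.2, 0.2, -0.8]
finger_gap: 0.0474
```

```bash
python3 -c "
from h import *
go('o',.03);go('p3',.15)"
```

```text
cm [-0.    0.07 -0.06] rotvec to nominal [ 0.0001 -0.001  -0.    ] 9.475 0.047365005271371545 [-0.2  0.2 -0.8] [0.42107225 0.10028802 0.20267894]
cm [ 14.08 -15.23  14.83] rotvec to nominal [ 0.0001 -0.001  -0.    ] 9.475 0.047365005271371545 [-0.2  0.2 -0.8] [0.42107225 0.10028802 0.20267894]
```

Request:
step_arm --plan '[0, -3, 0, 0, 0, 0, 0.3, 0, -7, 0, 0, 0, 0, 0.3, 1, -11, 0.5, 0, 0, 0, 0.3, 4, -14, 2.5, 0, 0, 0, 0.3, 7, -15.2, 6, 0, 0, 0, 0.3, 10.5, -15.2, 9.5, 0, 0, 0, 0.3, 13, -15.2, 13, 0, 0, 0, 0.3, 14.1, -15.2, 14.8, 0, 0, 0, 0.3, 14.1, -15.2, 14.8, 0, 0, 0, 0.3, 14.1, -15.2, 14.8, 0, 0, 0, 0.3]'

```text
clock: 10.72
tool_pos: [0.5682, -0.0404, 0.3545]
tool_rot: [[-0.001, -0.001, 1.0], [-1.0, 0.0, -0.001], [-0.0, -1.0, -0.001]]
ft_force: [-0.0, 0.4, -0.6]
finger_gap: 0.048
```

Request:
step_arm --plan '[0, 4, 0, 0, 0, 0, 0.3, 0, 8, 0, 0, 0, 0, 0.3, 0, 10.5, 0, 0, 0, 0, 0.3, 0, 11, 0, 0, 0, 0, 0.3, 0, 11, 0, 0, 0, 0, 0.3, 0, 11, 0, 0, 0, 0, 0.3]'

```text
clock: 11.48
tool_pos: [0.5692, -0.0408, 0.2459]
tool_rot: [[-0.001, 0.002, 1.0], [-1.0, -0.0, -0.001], [0.0, -1.0, 0.002]]
ft_force: [1.2, 0.4, -1.0]
finger_gap: 0.0478
```

```bash
python3 -c "
from h import *
go('p3',.03)
cv2.imwrite('pics/s4.png',cv2.resize(optics.read_camera('side')[120:270,180:380],None,fx=4,fy=4))"
```

```text
cm [-0.01  1.09 -0.03] rotvec to nominal [-0.0017 -0.0008  0.0003] 11.475 0.04784536973002338 [ 1.2  0.4 -1. ] [ 0.56918889 -0.0407607   0.24592567]
```

View pics/s4.png

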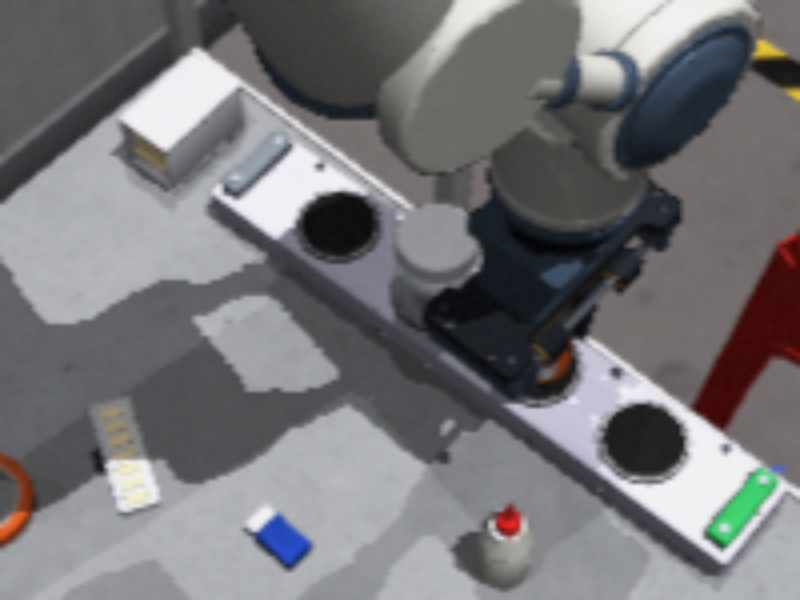

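The orange jar is over pad 3, and the touch point should be about 10 mm down.

Request:
step_arm --plan '[0, 0.5, 0, 0, 0, 0, 0.3, 0, 0.8, 0, 0, 0, 0, 0.3, 0, 0.95, 0, 0, 0, 0, 0.3, 0, 1.0, 0, 0, 0, 0, 0.3, 0, 1.0, 0, 0, 0, 0, 0.3]'

```text
clock: 12.15
tool_pos: [0.5688, -0.0408, 0.2356]
tool_rot: [[-0.001, 0.0, 1.0], [-1.0, -0.0, -0.001], [0.0, -1.0, 0.0]]
ft_force: [-5.9, -0.3, 21.4]
finger_gap: 0.0476
```

```bash
python3 -c "
from h import *
go('p3',.03)"
```

```text
cm [-0.02  0.06  0.04] rotvec to nominal [-0.0002 -0.001   0.0001] 12.15 0.04760821554470059 [-5.9 -0.3 21.4] [ 0.56880647 -0.04084021  0.23561401]
```

Contact. I'll back off slightly, release and rise.

Request:
step_arm --plan '[0, -0.06, 0, 0, 0, 0, 0.3, 0, -0.06, 0, 0, 0, 0, 0.6, 0, -0.06, 0, 0, 0, 0, 1, 0, -0.06, 0, 0, 0, 0, 1, 0, -0.06, 0, 0, 0, 0, 1, 0, -1.5, 0, 0, 0, 0, 1, 0, -4, 0, 0, 0, 0, 1, 0, -8, 0, 0, 0, 0, 1, 0, -12, 0, 0, 0, 0, 1, 0, -12, 0, 0, 0, 0, 1]'

```text
clock: 13.4
tool_pos: [0.5696, -0.0409, 0.3586]
tool_rot: [[-0.001, 0.006, 1.0], [-1.0, -0.001, -0.001], [0.001, -1.0, 0.006]]
ft_force: [-0.2, 0.1, -0.0]
finger_gap: 0.091
```

```bash
python3 -c "
from h import *
go('pot',.14)"
```

```text
cm [ 24.73   4.57 -18.42] rotvec to nominal [-0.006  -0.001   0.0011] 13.4 0.09103932534997793 [-0.2  0.1 -0. ] [ 0.56957669 -0.04094769  0.35856902]
```

Request:
step_arm --plan '[1.5, 0, -1.2, 0, 0, 0, 1, 5, 0, -4, 0, 0, 0, 1, 9, 0, -7, 0, 0, 0, 1, 13, 0, -10, 0, 0, 0, 1, 17, 0, -13, 0, 0, 0, 1, 21, 0, -16, 0, 0, 0, 1, 24, 2, -18, 0, 0, 0, 1, 24.7, 4.5, -18.4, 0, 0, 0, 1, 24.7, 4.5, -18.4, 0, 0, 0, 1, 24.7, 4.5, -18.4, 0, 0, 0, 1]'

```text
clock: 14.65
tool_pos: [0.3846, -0.2874, 0.3101]
tool_rot: [[-0.001, -0.0, 1.0], [-1.0, 0.0, -0.001], [-0.0, -1.0, -0.0]]
ft_force: [0.1, 0.6, 0.1]
finger_gap: 0.0911
```

```bash
python3 -c "
from h import *
go('pot',.023)"
```

```text
cm [ 0.1  11.51  0.2 ] rotvec to nominal [ 0.0004 -0.0009 -0.0004] 14.65 0.0911175542985302 [0.1 0.6 0.1] [ 0.38458622 -0.28743099  0.31005128]
```

Request:
step_arm --plan '[0.1, 3, 0.2, 0, 0, 0, 1, 0.1, 6.5, 0.2, 0, 0, 0, 1, 0.1, 9.5, 0.2, 0, 0, 0, 1, 0.1, 11, 0.2, 0, 0, 0, 1, 0.1, 11.4, 0.2, 0, 0, 0, 1, 0.1, 11.4, 0.2, 0, 0, 0, 1, 0.1, 11.4, 0.2, 0, 0, 0, 1]'

```text
clock: 15.52
tool_pos: [0.387, -0.2888, 0.1966]
tool_rot: [[-0.001, 0.001, 1.0], [-1.0, -0.001, -0.001], [0.001, -1.0, 0.001]]
ft_force: [0.3, 1.0, 0.5]
finger_gap: 0.0914
```

```bash
python3 -c "
from h import *
go('pot',.023)
s=optics.read_camera('side')
cv2.imwrite('pics/s5.png',cv2.resize(s[200:350,240:440],None,fx=4,fy=4))
t=optics.read_camera('top')
cv2.imwrite('pics/t5.png',cv2.resize(t[100:250,150:350],None,fx=4,fy=4))
print(proj('top',[.5692,-.0407,.083]),proj('side',[.5692,-.0407,.083]))"
```

```text
cm [-0.07  0.16 -0.06] rotvec to nominal [-0.001  -0.0009  0.001 ] 15.525 0.09140083196384284 [0.3 1.  0.5] [ 0.38695078 -0.288834    0.1965719 ]
[287.89486165 151.73010294] [315.24788689 201.99945834]
```

View pics/s5.png

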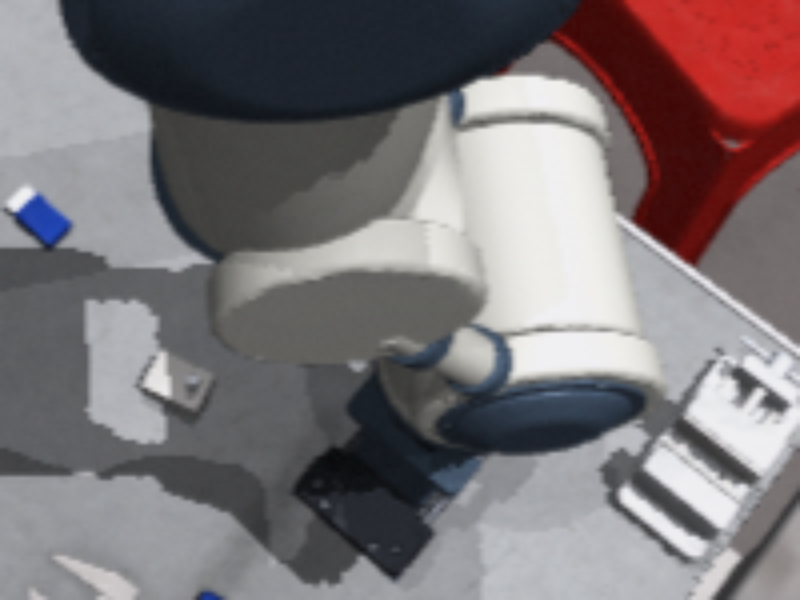

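View pics/t5.png

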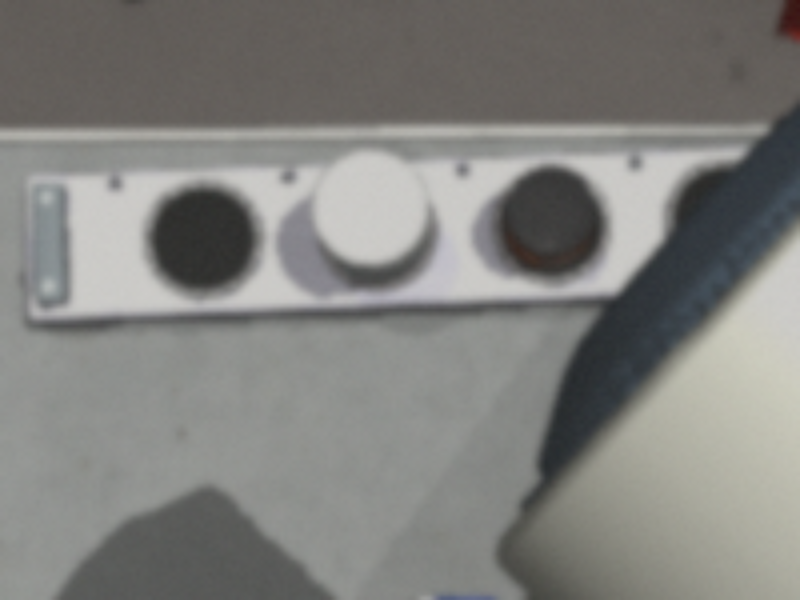

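The orange jar is centred on pad 3: its cap is at (287.1,152.1) in the top view, with (287.9,151.7) expected. The arm hides the pot in the side view, so I'll close and judge by the gap.

Request:
step_arm --plan '[-0.1, 0.1, 0, 0, 0, 0, 1, -0.1, 0.1, 0, 0, 0, 0, 0.4, -0.1, 0.1, 0, 0, 0, 0, 0.25, -0.1, 0.1, 0, 0, 0, 0, 0.25, -0.1, 0.1, 0, 0, 0, 0, 0.25, -0.1, 0.1, 0, 0, 0, 0, 0.25, -0.1, 0.1, 0, 0, 0, 0, 0.25, -0.1, 0.1, 0, 0, 0, 0, 0.25]'

```text
clock: 16.62
tool_pos: [0.3867, -0.2877, 0.1947]
tool_rot: [[-0.001, 0.0, 1.0], [-1.0, -0.0, -0.001], [0.0, -1.0, 0.0]]
ft_force: [0.5, 0.5, 0.3]
finger_gap: 0.0414
```

```bash
python3 -c "
from h import *
go('pot',.023);go('p4',.143)"
```

```text
cm [ 0.06 -0.03 -0.02] rotvec to nominal [-0.     -0.0011  0.    ] 16.625 0.041409764248623096 [0.5 0.5 0.3] [ 0.38671587 -0.28770077  0.19471321]
cm [-15.24 -15.33  18.53] rotvec to nominal [-0.     -0.0011  0.    ] 16.625 0.041409764248623096 [0.5 0.5 0.3] [ 0.38671587 -0.28770077  0.19471321]
```

Request:
step_arm --plan '[0, -3, 0, 0, 0, 0, 0.25, 0, -7, 0, 0, 0, 0, 0.25, -0.5, -11, 1, 0, 0, 0, 0.25, -3, -14, 4, 0, 0, 0, 0.25, -6, -15.3, 8, 0, 0, 0, 0.25, -9, -15.3, 12, 0, 0, 0, 0.25, -12.5, -15.3, 15.5, 0, 0, 0, 0.25, -14.8, -15.3, 18, 0, 0, 0, 0.25, -15.3, -15.3, 18.5, 0, 0, 0, 0.25, -15.3, -15.3, 18.5, 0, 0, 0, 0.25]'

```text
clock: 17.88
tool_pos: [0.5716, -0.1348, 0.3475]
tool_rot: [[-0.0, -0.001, 1.0], [-1.0, 0.0, -0.0], [-0.0, -1.0, -0.001]]
ft_force: [-0.3, 0.3, -0.5]
finger_gap: 0.0416
```

Request:
step_arm --plan '[0, 4, 0, 0, 0, 0, 0.25, 0, 8, 0, 0, 0, 0, 0.25, 0, 10.5, 0, 0, 0, 0, 0.25, 0, 11, 0, 0, 0, 0, 0.25, 0, 11, 0, 0, 0, 0, 0.25, 0, 11, 0, 0, 0, 0, 0.25]'

```text
clock: 18.62
tool_pos: [0.5721, -0.1352, 0.239]
tool_rot: [[-0.001, 0.002, 1.0], [-1.0, -0.001, -0.001], [0.001, -1.0, 0.002]]
ft_force: [-0.3, -0.3, -0.2]
finger_gap: 0.0417
```

```bash
python3 -c "
from h import *
go('p4',.023)
cv2.imwrite('pics/s6.png',cv2.resize(optics.read_camera('side')[120:270,220:420],None,fx=4,fy=4))"
```

```text
cm [ 0.01  1.1  -0.02] rotvec to nominal [-0.0017 -0.0013  0.0006] 18.625 0.041686426213980186 [-0.3 -0.3 -0.2] [ 0.57208418 -0.13524066  0.23895201]
```

View pics/s6.png

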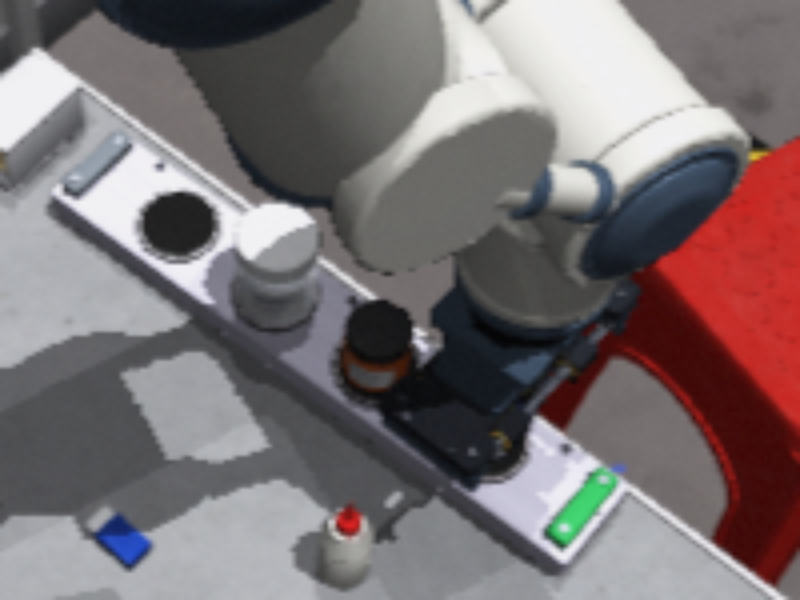

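The gripper is over pad 4, with about 11 mm to go.

Request:
step_arm --plan '[0, 0.5, 0, 0, 0, 0, 0.25, 0, 0.8, 0, 0, 0, 0, 0.25, 0, 1.0, 0, 0, 0, 0, 0.25, 0, 1.08, 0, 0, 0, 0, 0.25, 0, 1.08, 0, 0, 0, 0, 0.25]'

```text
clock: 19.3
tool_pos: [0.5718, -0.1348, 0.2276]
tool_rot: [[-0.001, 0.0, 1.0], [-1.0, -0.0, -0.001], [0.0, -1.0, 0.0]]
ft_force: [-4.7, 1.2, 15.2]
finger_gap: 0.0414
```

```bash
python3 -c "
from h import *
go('p4',.023)"
```

```text
cm [ 0.07 -0.04  0.04] rotvec to nominal [-0.0001 -0.0009  0.0001] 19.3 0.041422887107569674 [-4.7  1.2 15.2] [ 0.57175678 -0.13477271  0.22757734]
```

Request:
step_arm --plan '[0, -0.04, 0, 0, 0, 0, 0.25, 0, -0.04, 0, 0, 0, 0, 0.6, 0, -0.04, 0, 0, 0, 0, 1, 0, -0.04, 0, 0, 0, 0, 1, 0, -0.04, 0, 0, 0, 0, 1, 0, -1.5, 0, 0, 0, 0, 1, 0, -4, 0, 0, 0, 0, 1, 0, -8, 0, 0, 0, 0, 1, 0, -13, 0, 0, 0, 0, 1, 0, -13, 0, 0, 0, 0, 1]'

```text
clock: 20.55
tool_pos: [0.5726, -0.1351, 0.3616]
tool_rot: [[-0.001, 0.007, 1.0], [-1.0, -0.002, -0.001], [0.002, -1.0, 0.007]]
ft_force: [0.3, -0.4, 1.3]
finger_gap: 0.0911
```

```bash
python3 -c "
from h import *
go('n',.16)"
```

```text
cm [ -1.9    2.86 -13.04] rotvec to nominal [-0.007  -0.0009  0.0024] 20.55 0.0910641150620933 [ 0.3 -0.4  1.3] [ 0.57262073 -0.13509737  0.36158503]
```

Request:
step_arm --plan '[-0.4, 0, -3, 0, 0, 0, 1, -1, 0, -7, 0, 0, 0, 1, -1.6, 0.5, -11, 0, 0, 0, 1, -1.9, 2, -13, 0, 0, 0, 1, -1.9, 2.5, -13, 0, 0, 0, 1, -1.9, 2.5, -13, 0, 0, 0, 1, -1.9, 2.5, -13, 0, 0, 0, 1]'

```text
clock: 21.42
tool_pos: [0.4428, -0.116, 0.3322]
tool_rot: [[-0.001, 0.001, 1.0], [-1.0, -0.0, -0.001], [0.0, -1.0, 0.001]]
ft_force: [0.1, -0.2, -1.1]
finger_gap: 0.0912
```

```bash
python3 -c "
from h import *
go('n',.052)"
```

```text
cm [ 0.05 10.82  0.06] rotvec to nominal [-0.0008 -0.0008  0.0003] 21.425 0.09119993668942673 [ 0.1 -0.2 -1.1] [ 0.4427787  -0.11595562  0.33218456]
```

Request:
step_arm --plan '[0.05, 3, 0.1, 0, 0, 0, 1, 0.05, 6.5, 0.1, 0, 0, 0, 1, 0.05, 9, 0.1, 0, 0, 0, 1, 0.05, 10.4, 0.1, 0, 0, 0, 1, 0.05, 10.8, 0.1, 0, 0, 0, 1, 0.05, 10.8, 0.1, 0, 0, 0, 1, 0.05, 10.8, 0.1, 0, 0, 0, 1]'

```text
clock: 22.3
tool_pos: [0.4432, -0.1163, 0.2245]
tool_rot: [[-0.001, 0.001, 1.0], [-1.0, -0.0, -0.001], [0.0, -1.0, 0.001]]
ft_force: [-0.1, -0.6, 0.6]
finger_gap: 0.0914
```

Request:
step_arm --plan '[0, 0, 0, 0, 0, 0, 0.5, 0, 0, 0, 0, 0, 0, 0.2, 0, 0, 0, 0, 0, 0, 0.2, 0, 0, 0, 0, 0, 0, 0.2, 0, 0, 0, 0, 0, 0, 0.2, 0, 0, 0, 0, 0, 0, 0.2, 0, 0, 0, 0, 0, 0, 0.2]'

```text
clock: 23.18
tool_pos: [0.4429, -0.1162, 0.2239]
tool_rot: [[-0.001, 0.0, 1.0], [-1.0, -0.0, -0.001], [0.0, -1.0, 0.0]]
ft_force: [-0.6, -0.3, -0.9]
finger_gap: 0.0352
```

```bash
python3 -c "
from h import *
go('n',.052);go('p1',.215)
cv2.imwrite('pics/s7.png',cv2.resize(optics.read_camera('side')[160:310,230:430],None,fx=4,fy=4))"
```

```text
cm [ 0.03 -0.01  0.07] rotvec to nominal [-0.     -0.0009  0.    ] 23.175 0.03517619453138491 [-0.6 -0.3 -0.9] [ 0.44290247 -0.11623732  0.22389874]
cm [-26.56 -19.61  12.01] rotvec to nominal [-0.     -0.0009  0.    ] 23.175 0.03517619453138491 [-0.6 -0.3 -0.9] [ 0.44290247 -0.11623732  0.22389874]
```

View pics/s7.png

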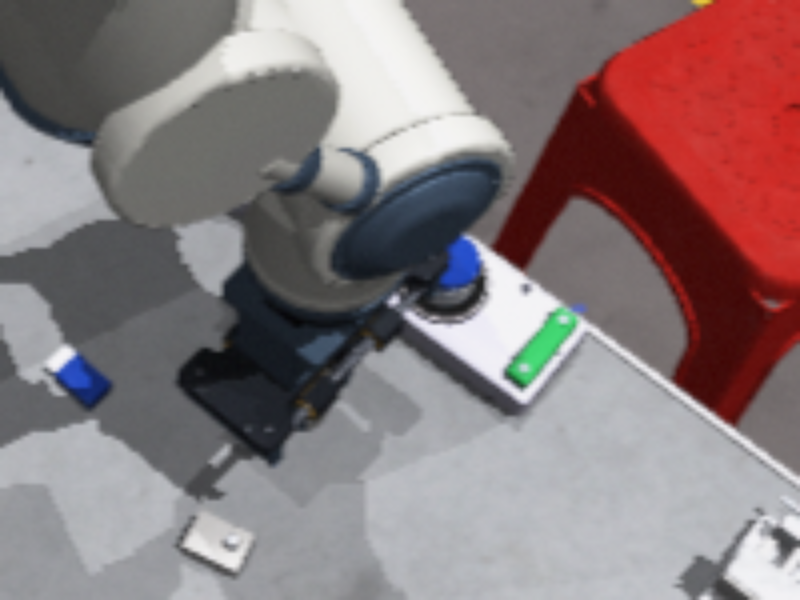

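The pot stands upright on pad 4, at about (460,270) in the crop, and the bottle is gripped with a 35 mm gap. I'll lift it and carry it in front of the stand to pad 1.

Request:
step_arm --plan '[0, -3, 0, 0, 0, 0, 0.2, 0, -7, 0, 0, 0, 0, 0.2, -1, -11, 0, 0, 0, 0, 0.2, -4, -14.5, 0, 0, 0, 0, 0.2, -8, -17, 0, 0, 0, 0, 0.2, -12, -17, 0, 0, 0, 0, 0.2, -16, -17, 0, 0, 0, 0, 0.2, -20, -17, 1, 0, 0, 0, 0.2, -23.5, -17, 3, 0, 0, 0, 0.2, -26, -17, 5.5, 0, 0, 0, 0.2]'

```text
clock: 24.48
tool_pos: [0.4982, 0.1453, 0.3939]
tool_rot: [[0.0, -0.0, 1.0], [-1.0, -0.0, 0.0], [0.0, -1.0, -0.0]]
ft_force: [0.5, -0.6, -1.1]
finger_gap: 0.0349
```

```bash
python3 -c "
from h import *
go('p1',.172)"
```

```text
cm [-0.39  1.69  6.52] rotvec to nominal [0.0004 0.0001 0.    ] 24.475 0.034886821433788864 [ 0.5 -0.6 -1.1] [0.49818789 0.14530405 0.39389121]
```

Request:
step_arm --plan '[-0.4, 0.5, 3, 0, 0, 0, 0.2, -0.4, 1.2, 5.5, 0, 0, 0, 0.2, -0.4, 3, 6.5, 0, 0, 0, 0.2, -0.4, 7, 6.5, 0, 0, 0, 0.2, -0.4, 10.5, 6.5, 0, 0, 0, 0.2, -0.4, 12, 6.5, 0, 0, 0, 0.2, -0.4, 12.5, 6.5, 0, 0, 0, 0.2, -0.4, 12.5, 6.5, 0, 0, 0, 0.2, -0.4, 12.5, 6.5, 0, 0, 0, 0.2]'

```text
clock: 25.6
tool_pos: [0.5634, 0.1477, 0.27]
tool_rot: [[-0.001, 0.002, 1.0], [-1.0, 0.0, -0.001], [-0.0, -1.0, 0.002]]
ft_force: [0.5, -0.3, 0.3]
finger_gap: 0.0353
```

```bash
python3 -c "
from h import *
go('p1',.052)
cv2.imwrite('pics/s8.png',cv2.resize(optics.read_camera('side')[120:270,180:380],None,fx=4,fy=4))"
```

```text
cm [-0.15  1.3  -0.04] rotvec to nominal [-0.0017 -0.001  -0.0003] 25.6 0.03525688897898418 [ 0.5 -0.3  0.3] [0.56343155 0.14768901 0.2699688 ]
```

View pics/s8.png

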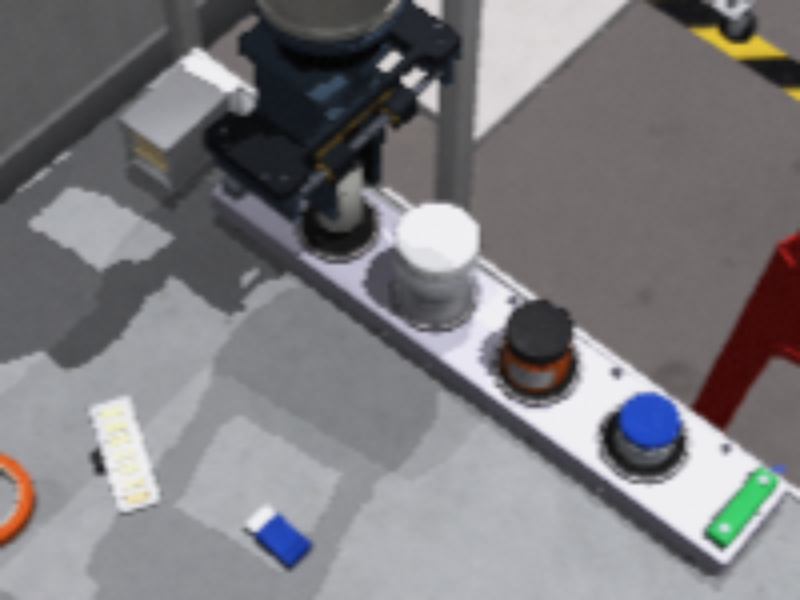

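The other three are upright on their pads. The bottle hangs 13 mm above pad 1 and needs 1.5 mm in y.

Request:
step_arm --plan '[-0.15, 0.5, 0, 0, 0, 0, 0.2, -0.15, 0.9, 0, 0, 0, 0, 0.2, -0.15, 1.15, 0, 0, 0, 0, 0.2, -0.15, 1.25, 0, 0, 0, 0, 0.2, -0.15, 1.27, 0, 0, 0, 0, 0.2, -0.15, 1.27, 0, 0, 0, 0, 0.2]'

```text
clock: 26.4
tool_pos: [0.5632, 0.1492, 0.2566]
tool_rot: [[-0.001, 0.001, 1.0], [-1.0, 0.0, -0.001], [-0.0, -1.0, 0.001]]
ft_force: [-2.0, 0.1, 7.9]
finger_gap: 0.0351
```

```bash
python3 -c "
from h import *
go('p1',.052)"
```

```text
cm [ 0.   -0.04 -0.  ] rotvec to nominal [-0.0005 -0.001  -0.0002] 26.4 0.035099987721130724 [-2.   0.1  7.9] [0.56324724 0.14920599 0.25662526]
```

Light contact, centred. I'll release and go straight up, clear of the nozzle.

Request:
step_arm --plan '[0, 0, 0, 0, 0, 0, 0.4, 0, 0, 0, 0, 0, 0, 0.7, 0, 0, 0, 0, 0, 0, 1, 0, 0, 0, 0, 0, 0, 1, 0, 0, 0, 0, 0, 0, 1, 0, -1.5, 0, 0, 0, 0, 1, 0, -4, 0, 0, 0, 0, 1, 0, -8, 0, 0, 0, 0, 1, 0, -12, 0, 0, 0, 0, 1, 0, -14, 0, 0, 0, 0, 1]'

```text
clock: 27.65
tool_pos: [0.5632, 0.1492, 0.3996]
tool_rot: [[-0.001, 0.004, 1.0], [-1.0, 0.001, -0.001], [-0.001, -1.0, 0.004]]
ft_force: [0.1, 0.1, -0.8]
finger_gap: 0.0911
```

Request:
step_arm --plan '[0, -1, -2, 0, 0, 0, 1, 0, -1, -6, 0, 0, 0, 1, 0, -1, -10, 0, 0, 0, 1, -3, -1, -13, 0, 0, 0, 1, -6, -1, -16, 0, 0, 0, 1, -8, -1, -18, 0, 0, 0, 1, -8, -1, -18, 0, 0, 0, 1, -8, -1, -18, 0, 0, 0, 1]'

```text
clock: 28.65
tool_pos: [0.3827, 0.229, 0.4062]
tool_rot: [[-0.001, -0.0, 1.0], [-1.0, -0.0, -0.001], [0.0, -1.0, -0.0]]
ft_force: [0.7, 0.2, -0.4]
finger_gap: 0.0913
```

```bash
python3 - <<'E'
from h import *
t=optics.read_camera('top');s=optics.read_camera('side')
cv2.imwrite('pics/t9.png',cv2.resize(t[110:210,150:390],None,fx=3.3,fy=3.3,interpolation=2))
cv2.imwrite('pics/s9.png',cv2.resize(s[120:270,220:420],None,fx=4,fy=4,interpolation=2))
blue=lambda b,g,r:b>r+60
q=cen(t,331,150,14,blue);print('pot',ray('top',*q[:2],.067))
q=cen(s,341,224,14,blue);print('pot',ray('side',*q[:2],.067))
red=lambda b,g,r:r>g+50
for n,im in(('top',t),('side',s)):
    e=proj(n,[.5633,.1492,.113]);print(n,e)
    try:
        q=cen(im,*e,9,red);print(q,ray(n,*q[:2],.113))
    except Exception as x:print(x)
print(sensors.get_obs()['tool_pos'],sensors.get_obs()['clock'])
E
```

```text
pot [ 0.57116394 -0.13606832  0.067     ]
pot [ 0.57094343 -0.13565008  0.067     ]
top [194.12659732 152.75473175]
(np.float64(194.4), np.float64(152.6), np.int32(50), array([8, 8], dtype=int32)) [0.56360959 0.14865059 0.113     ]
side [263.38310709 159.73585454]
(np.float64(263.44827586206895), np.float64(160.17241379310346), np.int32(29), array([6, 7], dtype=int32)) [0.56229918 0.14801183 0.113     ]
[0.38330178 0.22881016 0.40618702] 28.75
```

View pics/t9.png

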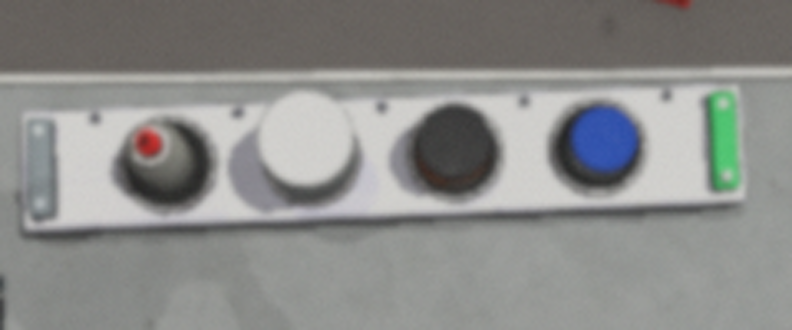

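View pics/s9.png

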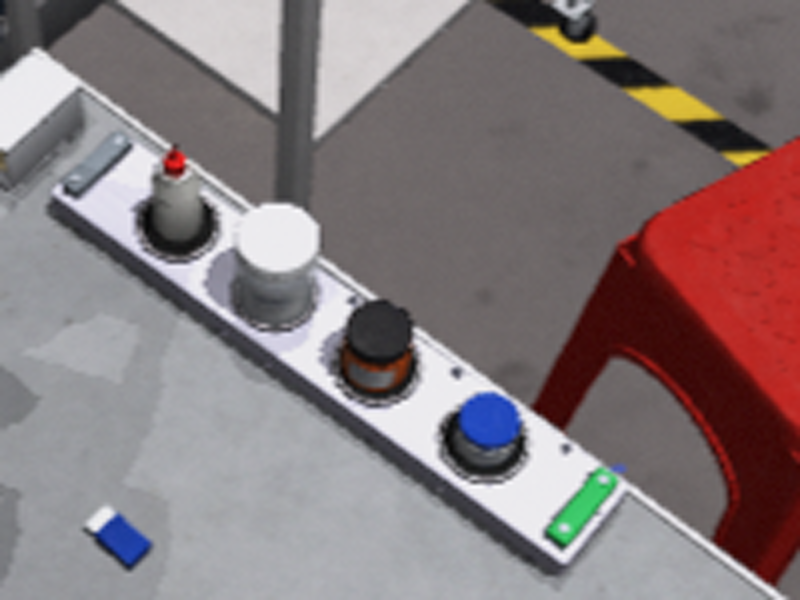

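All four stand upright, each inside its pad's ring, in the right order. The pot and bottle measure within about 1.5 mm of their pad centres. The gripper is clear, so I'm handing in.

```bash
python3 -c "
from rig import ticket
print(ticket.job_done())"
```

```text
the job is handed in; nothing more can be done
None
```

All four containers are on the stand in height order, and the job was handed in at about 28.8 s. The green block is at the right end, so from there leftward the row is:

| Pad | Container |
|---|---|
| 4 | blue-capped pot |
| 3 | orange jar |
| 2 | white jar |
| 1 | needle bottle |

**Final check:** the last pictures from both cameras showed all four upright inside their pad rings. The gripper was open and well clear.

**Centring:** the pot and bottle measured within about 1.5 mm of their pad centres. The orange jar's cap was within 1 px in the top view. For the white jar the two cameras disagreed slightly: the top view put its cap about 2 mm off centre, the side view under 1 mm.

**Forces:** the highest wrist force I read was about 28 N, when setting down the white jar. Readings come only at the end of each move, so a brief peak between them could have been missed.

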